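Dispense one stir bar into the weighing dish

ROBOT

A 6-joint arm with a two-finger parallel gripper is mounted at the origin on a cart in front of the work surface, level with it; the furniture and walls round the work are solid. World frame = base frame: x ahead of the robot, y to its left, z up, the work surface at z = 0. Lengths are in m, angles in rad, forces in N, time in s.
With the tool pointing down it reaches from about 0.35 to 0.775 m from the base axis. Payload 5.5 kg.
Tool frame: the origin (TCP) lies where the fingers leave the gripper's body, on its centre line; the fingertips stand 73 mm ahead of it and the grasp point (between the pads) lies 54 mm ahead of it; z points along the fingers, y is the line along which they close (so a half turn about z gives the same grasp; the last joint's range is limited). The gripper opens to 85 mm and grips with 20 to 120 N. Pads are 22 mm wide; open, the fingers measure 114 mm over their backs; the gripper's body (76 mm by 85 mm) begins 54 mm behind the grasp point. The pads swing forward as they close: fully open they stand 13 mm farther back than shut.
Start: joints at [1.169, 0.313, 0.046, 1.304, 0, 1.431], TCP at [0.149, 0.555, 0.304] pointing down, gripper open.
Joint ranges: [-2.76, 2.76], [-0.86, 1.69], [-1.03, 1.26], [-2.2, 2.34], [-1.47, 1.5], [-3.14, 3.14]. Speed limits (rad/s): [2.57, 2.57, 3.14, 3.14, 3.14, 3.14].

INTERFACE

Orientations are given as a 3x3 rotation matrix whose columns are the frame's x, y, z axes.
In Python, from bench import arm, imaging, status gives the robot as it stands (arm), with the cameras (imaging) and the readings (status).
- The arm moves only by the tool creep_tool, called as a command line: name --pt "numbers of a row" for each row, then --argument value for the rest. Schema: {"type":"object","properties":{"increments":{"type":"array","items":{"type":"array","items":{"type":"number"},"minItems":6,"maxItems":6},"minItems":1,"maxItems":12},"finger_gap":{"type":"number"},"clamp_n":{"type":"number"},"only":{"type":"string"},"quiet":{"type":"boolean"},"lines":{"type":"string"}},"required":["increments"],"additionalProperties":false}. increments is a list of rows, 1 to 12 of them, each of 6 numbers: dx, dy, dz in normalised numbers (1 is 0.75 m), then a rotation vector rx, ry, rz in parts of the range, where 1.0 means 2 rad; each row shifts and turns the commanded pose from where the row before left it, along the tool's axes as they then stand; what a row does not reach is not made up. A row lasts 1/12 s, in which the tool goes at most 0.0417 m and 0.125 rad, less where a joint would pass 70% of its speed; a pose out of reach is approached as far as the arm can. finger_gap is the opening from 0.0 (shut) to 1.0 (fully open), set as the call begins (left out keeps the last). The fingers move at their own pace and stop on an object; clamp_n is the grip in N (left out, the last holds). Time passes only in rows, so rows that do not move let the fingers close. The tool returns the time, the measured TCP pose, the force, the opening and the grip force at its end. only (a regular expression) keeps the lines of the reply that match it, lines (a string "A,B") keeps lines A to B, and quiet returns only ok. No shift or turn number may pass 1 either way. Input that does not fit is refused with a message, and nothing moves.
- status.observe(): the state, without advancing time (a new reading comes with each control period).
- imaging.get_image(name): name is "side" or "top" or "wrist"; returns the picture (400x640x3 uint8, red, green, blue); there is no depth.
- imaging.camera_model(name): a dict with "camera_matrix" (3x3 intrinsics, pixels), "origin" and "orientation" of the camera in the world; the wrist camera has in their place "tool_from_camera" (4x4, takes a point from camera to tool coordinates, whose origin is the TCP and whose axes are the flange's). Camera axes: x right, y down, z forward; pixel columns grow to the right and rows downward; lengths in m; the calibration is good to about 2 mm. The wrist camera is an equidistant fisheye: a pixel r from the principal point sees the ray r / f radians off the axis. A picture is of the moment at which its call begins: read the wrist's pose just before it. camera_model takes no time and is no camera call.
- arm.sign_off(): hands the job in; it is judged then, once.
The state is a dict: "t": time; "q": joint angles; "joint_vel": joint speeds; "joint_efforts": joint torques, N m; "ee_pos": TCP position; "tcp_rot": TCP orientation; "wrist_force": force on the tool from outside, world axes, zero at the start; "wrist_torque": the same for the moment, N m; "opening": opening from 0.0 (shut) to 1.0 (fully open); "gripper_force": force on a finger pad.
Only numpy, scipy, OpenCV 4.12 (cv2) and the standard library are available. Lean on these libraries where they do the work, as an engineer would, in place of code of your own. Each camera call takes 0.05 s, during which the arm holds its last target. There are 200 camera calls.

TASK

Stand the shallow round aluminium dish upright on the worktop under the spout of the stir-bar dispenser and let go of it. Then push the dispenser's sprung plunger fully home, once, so that one stir bar drops into the dish, and let the plunger spring right back. The second bar stays in the dispenser, the bar stays in the upright dish under the spout, and the other things on the worktop are left where they are.

Things in the scene. Friction and masses are not known exactly. Their poses are not given: they have to be found in the camera images.
- dish: round open dish of bare aluminium, 57 mm across the rim, 55 mm across the foot, 22 mm tall, wall 2 mm, floor 3 mm thick, 40 g; stands upright on the worktop. Origin: centre of its underside, z up. It can be gripped across its outside from above.
- dispenser: white block 39 mm wide, 62 high, fixed on a steel foot 74 wide, 6 high. Origin: worktop below the magazine; +x, level, points from push plate to spout (push direction), z up. Along x (mm): block -50 to -6, open-topped magazine -6 to 6, clear window to 10, steel spout to 34 (39 wide, underside 30 above worktop, sides to 45). A full stroke pushes the lowest bar off the spout end.
- push_face (a point): centre of the outer face of the plunger's push plate (black, 40 mm wide, 38 mm high from 22 to 60 mm above the worktop, 8 mm thick), 41 mm above the worktop; moves with the plunger; its x axis is the push direction (the dispenser's +x). At rest 98 mm behind the dispenser's origin.
- plunger (a joint): travel of the plunger in m: 0 at rest (out), 0.038 fully home at a hard stop. The spring pushes it back: about 3 N at rest, 9 N fully home; it returns by itself when released.
- dish_spot (a point): point on the worktop below the end of the spout, 46 mm from the dispenser's origin along its +x, where the centre of the dish belongs; axes as the dispenser's. Below the spout the foot and column end 38 mm short of it.
- magazine (a point): centre of the magazine's floor, 33 mm above the worktop, axes as the dispenser's.
- stir_bar_1: white stir bar, 29 mm long, 10 mm thick, lying across the dispenser at the bottom of the magazine: the one that the first stroke drops. Origin: centre of its underside as it lies at the start.
- stir_bar_2: a like stir bar lying on top of the first; it must stay in the magazine.
- flask: bystander: conical flask, 64 mm wide, 106 mm tall; origin at the centre of its underside.
- cup: bystander: small clear plastic cup, 40 mm wide, 25 mm tall; not the dish; origin at the centre of its underside.
- timer: bystander: timer with a red dial, 47 x 66 x 66 mm; origin at the centre of its underside.
- stopper: bystander: rubber stopper, 26 mm wide, 28 mm tall; origin at the centre of its underside.

How it is judged:
By the outcome, as a careful person would: the job done as asked, in the order asked, and still so for the second after the job is handed in, with the robot touching nothing.
It also fails if it takes over 48 s, if anything falls off the work surface, if the arm or the gripper's body presses on something with over 40 N, if the wrist force passes 120 N, or if a joint passes its speed limit or range.

## Working session

There is one attempt and no reset: what is moved stays moved. The work goes in short steps, Python scripts to look and compute and a tool call to move; the robot and the scene stay as the last step left them, time stands still between calls to the robot, and variables do not carry over. Pictures are saved under pics/ and viewed, at most 10 in all, crops included, and the job is handed in when it is done.

```bash
ls; mkdir -p pics
```

Run:
```python
from bench import arm, imaging, status
import cv2,numpy as np
for n in("side","top"):
    cv2.imwrite(f"pics/{n}0.png",imaging.get_image(n)[:,:,::-1])
    m=imaging.camera_model(n);print(n,{k:np.round(v,4).tolist() if not isinstance(v,str) else v for k,v in m.items()})
o=status.observe();print(o['ee_pos'],o['tcp_rot'],o['t'])
```

```text
bench.py
pics
side {'camera_matrix': [[432.733, 0.0, 316.0582], [0.0, 432.733, 204.0748], [0.0, 0.0, 1.0]], 'origin': [0.2647, 0.7626, 0.5983], 'orientation': [[-0.9447, -0.183, 0.2722], [-0.328, 0.5143, -0.7925], [0.005, -0.8379, -0.5458]]}
top {'camera_matrix': [[456.6253, 0.0, 319.3831], [0.0, 456.6253, 194.9651], [0.0, 0.0, 1.0]], 'origin': [0.3224, -0.0356, 1.1489], 'orientation': [[-0.0181, -0.9823, 0.1867], [-0.9998, 0.0189, 0.0022], [-0.0057, -0.1866, -0.9824]]}
[0.14871754 0.55506233 0.30309432] [[-9.65905682e-01  2.58893353e-01 -6.67122816e-04]
 [ 2.58894100e-01  9.65904457e-01 -1.55707292e-03]
 [ 2.41261073e-04 -1.67669974e-03 -9.99998565e-01]] 0.1
```

View pics/side0.png

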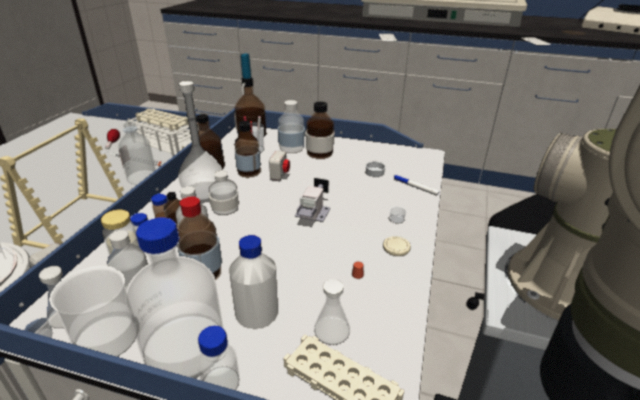

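View pics/top0.png

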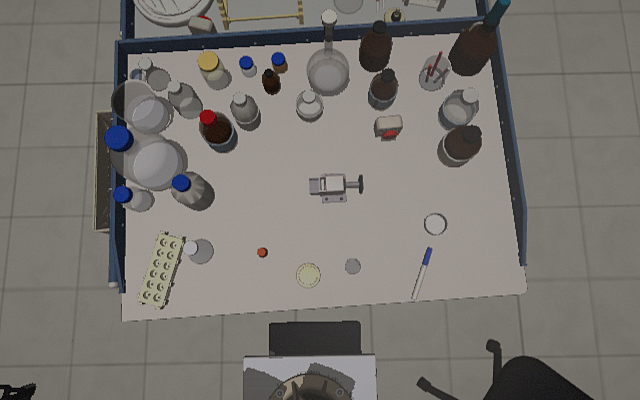

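The side view shows the dispenser at about (313,200) and the metal ring dish at (375,169). In the top view the dispenser is at about (335,186) with its push plate at the right (361,184), the dish at (435,224) and the cup at (353,266). I'll segment and zoom in.

Create h.py:
```python
import numpy as np,cv2
from bench import arm, imaging, status
from scipy.spatial.transform import Rotation as R
def ray(name,u,v,st=None):
    m=imaging.camera_model(name);K=np.array(m['camera_matrix'])
    x=np.array([(u-K[0,2])/K[0,0],(v-K[1,2])/K[1,1]])
    if name=='wrist':
        T=np.array(m['tool_from_camera']);r=np.hypot(*x);s=np.sin(r)/max(r,1e-9)
        d=np.array([x[0]*s,x[1]*s,np.cos(r)])
        Rt=np.array(st['tcp_rot']);return np.array(st['ee_pos'])+Rt@T[:3,3],Rt@T[:3,:3]@d
    return np.array(m['origin']),np.array(m['orientation'])@np.array([x[0],x[1],1])
def hit(name,u,v,z,st=None):
    o,d=ray(name,u,v,st);return (o+d*(z-o[2])/d[2])
```

Run:
```python
from h import *
for n,p,z in(("top",(435,224),.022),("side",(375,165),.022),("top",(361,184),.06),("top",(318,186),.045),("top",(353,266),.02),("side",(398,213),.02)):
    print(n,p,hit(n,*p,z).round(4))
a=cv2.imread('pics/top0.png')[155:245,295:455];b=cv2.imread('pics/side0.png')[145:235,280:420]
cv2.imwrite('pics/z0.png',np.vstack([cv2.resize(a,(533,300),interpolation=3),cv2.resize(b,(533,300),interpolation=3)]))
m=imaging.camera_model('wrist');print(m)
```

```text
top (435, 224) [ 0.4578 -0.3183  0.022 ]
side (375, 165) [ 0.4612 -0.322   0.022 ]
top (361, 184) [ 0.5545 -0.1351  0.06  ]
top (318, 186) [ 0.5548 -0.0301  0.045 ]
top (353, 266) [ 0.3587 -0.112   0.02  ]
side (398, 213) [ 0.3569 -0.1056  0.02  ]
{'camera_matrix': array([[309.70691629,   0.        , 318.77033595],
       [  0.        , 309.70691629, 202.54181572],
       [  0.        ,   0.        ,   1.        ]]), 'tool_from_camera': array([[-9.95417399e-05, -9.52660521e-01, -3.04036055e-01,
         7.84080670e-02],
       [ 9.99999730e-01,  1.26330782e-04, -7.23243372e-04,
         4.70991131e-04],
       [ 7.27414520e-04, -3.04036045e-01,  9.52660251e-01,
        -7.03645017e-02],
       [ 0.00000000e+00,  0.00000000e+00,  0.00000000e+00,
         1.00000000e+00]])}
```

View pics/z0.png

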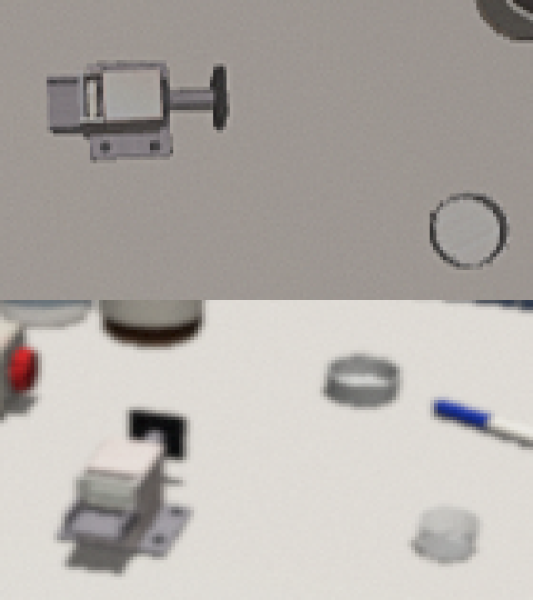

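The top crop shows the spout at the left, the block, the plunger rod and black plate at the right, and the dish ring at lower right. The dispenser's +x is close to world +y. I'll turn the tool so its x axis points along world +y and go above the dispenser for a wrist view.

Careful with the scale: shifts go in shares of 0.75 m and turns go in shares of 2 rad. That gives: 0.119 rad / 2 = 0.0595.

creep_tool --pt "0 0 0 0 0 0.0595" --pt "0 0 0 0 0 0.0595" --pt "0 0 0 0 0 0.0595" --pt "0 0 0 0 0 0.0595" --pt "0 0 0 0 0 0.0595" --pt "0 0 0 0 0 0.0595" --pt "0 0 0 0 0 0.0595" --pt "0 0 0 0 0 0.0595" --pt "0 0 0 0 0 0.0595" --pt "0 0 0 0 0 0.0595" --pt "0 0 0 0 0 0.0595" --finger_gap 1.0

```text
t: 1.02
ee_pos: [0.1487, 0.5552, 0.3034]
tcp_rot: [[0.006, 1.0, -0.0], [1.0, -0.006, -0.001], [-0.001, -0.0, -1.0]]
wrist_force: [-0.4, -0.7, -0.1]
opening: 0.997
gripper_force: 0.0
```

creep_tool --pt "-0.0427 0.0273 0 0 0 0" --pt "-0.0427 0.0273 0 0 0 0" --pt "-0.0427 0.0273 0 0 0 0" --pt "-0.0427 0.0273 0 0 0 0" --pt "-0.0427 0.0273 0 0 0 0" --pt "-0.0427 0.0273 0 0 0 0" --pt "-0.0427 0.0273 0 0 0 0" --pt "-0.0427 0.0273 0 0 0 0" --pt "-0.0427 0.0273 0 0 0 0"

```text
t: 1.77
ee_pos: [0.3336, 0.2657, 0.3037]
tcp_rot: [[-0.0, 1.0, -0.0], [1.0, 0.0, -0.0], [-0.0, -0.0, -1.0]]
wrist_force: [0.1, 0.2, -0.5]
opening: 1.0
gripper_force: 0.0
```

creep_tool --pt "-0.0427 0.0273 0 0 0 0" --pt "-0.0427 0.0273 0 0 0 0" --pt "-0.0427 0.0273 0 0 0 0" --pt "-0.0427 0.0273 0 0 0 0" --pt "-0.0427 0.0273 0 0 0 0" --pt "-0.0427 0.0273 0 0 0 0" --pt "-0.0427 0.0273 0 0 0 0" --pt "-0.0427 0.0273 0 0 0 0" --pt "-0.0427 0.0273 0 0 0 0" --pt "0 0 0 0 0 0" --pt "0 0 0 0 0 0"

```text
t: 2.68
ee_pos: [0.5183, -0.0223, 0.3029]
tcp_rot: [[0.004, 1.0, -0.002], [1.0, -0.004, 0.001], [0.001, -0.002, -1.0]]
wrist_force: [-0.5, 0.7, 0.4]
opening: 1.002
gripper_force: 0.0
```

Run:
```python
from h import *
import pickle
s=status.observe();im=imaging.get_image('wrist');cv2.imwrite('pics/w1.png',im[:,:,::-1]);pickle.dump(s,open('w1.pkl','wb'))
print(s['q'],s['tcp_rot'])
```

```text
[-1.97865983e-01  2.05620768e-01 -9.89926743e-02  1.26789949e+00
  2.24742516e-04  1.37645186e+00] [[ 3.52215296e-03  9.99992454e-01 -1.63892924e-03]
 [ 9.99993645e-01 -3.52124295e-03  5.57802637e-04]
 [ 5.52027360e-04 -1.64088349e-03 -9.99998501e-01]]
```

View pics/w1.png

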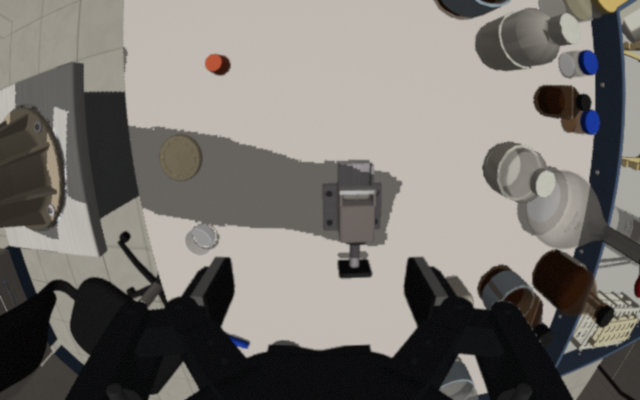

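The wrist view shows the spout at about (354,167), the block at (357,210), the plate at (354,268) and the cup at (203,238). I'll zoom in for edges.

Run:
```python
from h import *
a=cv2.imread('pics/w1.png')[150:290,310:400];a=cv2.convertScaleAbs(a,alpha=1.6)
cv2.imwrite('pics/z1.png',cv2.resize(a,None,fx=4.2,fy=4.2,interpolation=2))
```

```text
(no output)
```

View pics/z1.png

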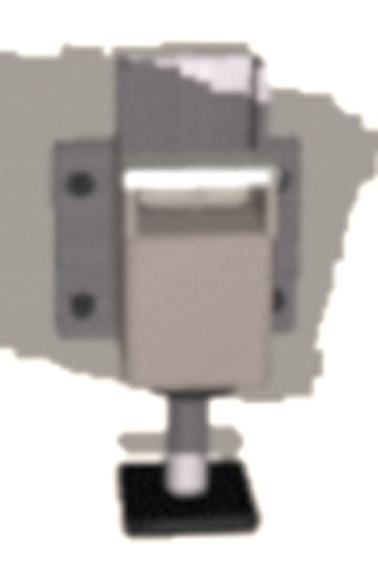

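Run:
```python
from h import *
import pickle
s=pickle.load(open('w1.pkl','rb'))
P=dict(fl1=(54,140,.006),fl2=(55,338,.006),fr1=(300,138,.006),fr2=(294,332,.006),bl=(126,386,.062),br=(268,382,.062),sl=(118,55,.045),sr=(258,55,.045),pl=(127,535,.06),pr=(258,530,.06))
for k,(u,v,z) in P.items(): print(k,hit('wrist',310+u/4.2,150+v/4.2,z,s)[:2].round(4))
print('cup',hit('wrist',203,238,.02,s).round(3))
```

```text
fl1 [ 0.5223 -0.0365]
fl2 [ 0.5226 -0.0988]
fr1 [ 0.5949 -0.0358]
fr2 [ 0.5967 -0.0975]
bl [ 0.5407 -0.0891]
br [ 0.5786 -0.0885]
sl [ 0.5383 -0.0042]
sr [ 0.5746 -0.0039]
pl [ 0.5423 -0.1365]
pr [ 0.5794 -0.1357]
cup [ 0.365 -0.105  0.02 ]
```

Scaled: -0.0335 m / 0.75 = -0.0447, -0.0074 m / 0.75 = -0.0099.

creep_tool --pt "-0.0447 -0.0099 0.008 0 0 0" --pt "-0.0447 -0.0099 0.008 0 0 0" --pt "-0.0447 -0.0099 0.008 0 0 0" --pt "-0.0447 -0.0099 0.008 0 0 0" --pt "-0.0447 -0.0099 0.008 0 0 0" --pt "-0.0447 -0.0099 0.008 0 0 0" --pt "-0.0447 -0.0099 0.008 0 0 0" --pt "-0.0447 -0.0099 0.008 0 0 0" --pt "0 0 0 0 0 0" --pt "0 0 0 0 0 0"

```text
t: 3.57
ee_pos: [0.4579, -0.2883, 0.2554]
tcp_rot: [[0.001, 1.0, -0.001], [1.0, -0.001, 0.001], [0.001, -0.001, -1.0]]
wrist_force: [0.1, -0.1, -1.1]
opening: 1.0
gripper_force: 0.0
```

Run:
```python
from h import *
import pickle
s=status.observe();im=imaging.get_image('wrist')[:,:,::-1];pickle.dump(s,open('w2.pkl','wb'))
cv2.imwrite('pics/w2.png',im);cv2.imwrite('pics/z2.png',cv2.resize(im[150:350,200:440],None,fx=3,fy=3,interpolation=2))
```

```text
(no output)
```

View pics/z2.png

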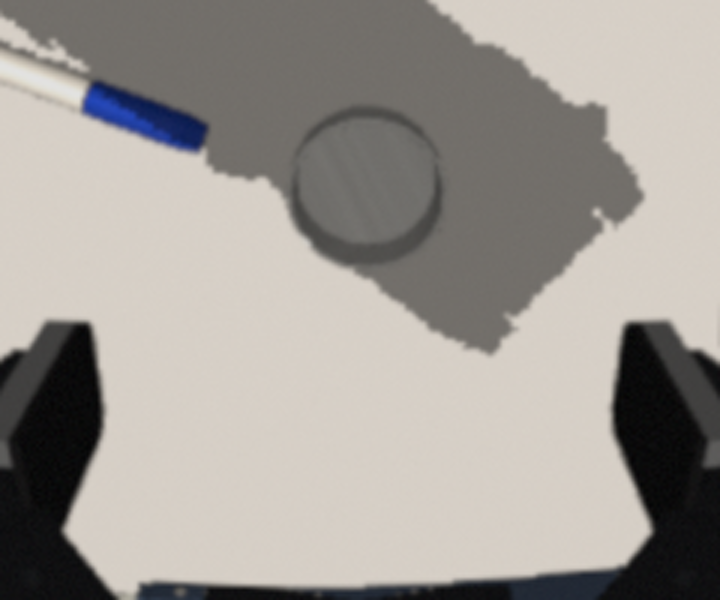

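Run:
```python
from h import *
import pickle
s=pickle.load(open('w2.pkl','rb'))
for k,u,v,z in(('L',290,190,.022),('R',442,190,.022),('T',367,106,.022),('T0',367,106,0),('B',367,265,.022),('pen',207,140,.008),('penlow',190,152,.008)):
    print(k,hit('wrist',200+u/3,150+v/3,z,s)[:2].round(4))
```

```text
L [ 0.4341 -0.3184]
R [ 0.487  -0.3185]
T [ 0.4608 -0.2884]
T0 [ 0.461 -0.294]
B [ 0.4609 -0.347 ]
pen [ 0.4034 -0.3044]
penlow [ 0.3969 -0.3089]
```

Scaled: 0.03 m / 0.75 = 0.04, 0.004 m / 0.75 = 0.0053.

creep_tool --pt "-0.02 0.002 0.0133 0 0 0" --pt "-0.0196 0.002 0.04 0 0 0" --pt "0 0 0.04 0 0 0" --pt "0 0 0.04 0 0 0" --pt "0 0 0.04 0 0 0" --pt "0 0 0.04 0 0 0" --pt "0 0 0.02 0 0 0" --pt "0 0 0.0053 0 0 0" --pt "0 0 0 0 0 0" --pt "0 0 0 0 0 0" --finger_gap 0.85

```text
t: 4.45
ee_pos: [0.4625, -0.3179, 0.0776]
tcp_rot: [[-0.002, 1.0, 0.001], [1.0, 0.002, -0.001], [-0.001, 0.001, -1.0]]
wrist_force: [-0.5, -0.2, 0.5]
opening: 0.853
gripper_force: 0.0
```

creep_tool --pt "0 0 0 0 0 0" --pt "0 0 0 0 0 0" --pt "0 0 0 0 0 0" --pt "0 0 0 0 0 0" --pt "0 0 0 0 0 0" --pt "0 0 0 0 0 0" --finger_gap 0.0 --clamp_n 30

```text
t: 4.95
ee_pos: [0.4628, -0.3188, 0.0791]
tcp_rot: [[-0.0, 1.0, 0.003], [1.0, 0.0, -0.002], [-0.002, 0.003, -1.0]]
wrist_force: [0.2, 1.4, 6.4]
opening: 0.648
gripper_force: 31.5
```

Scaled: -0.035 m / 0.75 = -0.0467, -0.02 m / 0.75 = -0.0267.

creep_tool --pt "0 0 -0.0133 0 0 0" --pt "0 0 -0.0333 0 0 0" --pt "0 0 -0.0467 0 0 0" --pt "0 0 -0.0467 0 0 0" --pt "0 0 -0.0267 0 0 0" --pt "0.0267 0.0063 0 0 0 0" --pt "0.0453 0.0107 0 0 0 0" --pt "0.0453 0.0107 0 0 0 0" --pt "0.0453 0.0107 0 0 0 0" --pt "0.0453 0.0107 0 0 0 0" --pt "0.0453 0.0107 0 0 0 0"

```text
t: 5.87
ee_pos: [0.5067, -0.1269, 0.2034]
tcp_rot: [[0.001, 1.0, 0.002], [1.0, -0.001, -0.001], [-0.001, 0.002, -1.0]]
wrist_force: [0.3, 0.1, 0.5]
opening: 0.647
gripper_force: 32.0
```

creep_tool --pt "0.0453 0.0107 0 0 0 0" --pt "0.0453 0.0107 0 0 0 0" --pt "0.0453 0.0107 0 0 0 0" --pt "0.0453 0.0107 0 0 0 0" --pt "0.0453 0.0107 0 0 0 0" --pt "0.0453 0.0107 0 0 0 0" --pt "0 0 0 0 0 0" --pt "0 0 0 0 0 0"

```text
t: 6.53
ee_pos: [0.5547, 0.0775, 0.203]
tcp_rot: [[-0.004, 1.0, 0.002], [1.0, 0.004, -0.0], [-0.0, 0.002, -1.0]]
wrist_force: [-0.6, -0.4, 0.1]
opening: 0.648
gripper_force: 32.0
```

Scaled: 0.03 m / 0.75 = 0.04, 0.025 m / 0.75 = 0.0333.

creep_tool --pt "0 0.0027 0.0267 0 0 0" --pt "0 0 0.04 0 0 0" --pt "0 0 0.04 0 0 0" --pt "0 0 0.0333 0 0 0" --pt "0 0 0.02 0 0 0" --pt "0 0 0 0 0 0" --pt "0 0 0 0 0 0"

```text
t: 7.12
ee_pos: [0.556, 0.0745, 0.082]
tcp_rot: [[0.002, 1.0, -0.001], [1.0, -0.002, -0.0], [-0.0, -0.001, -1.0]]
wrist_force: [0.1, 0.9, -0.2]
opening: 0.646
gripper_force: 32.6
```

Run:
```python
from h import *
im=imaging.get_image('side')[:,:,::-1];cv2.imwrite('pics/s3.png',cv2.resize(im[100:280,220:420],None,fx=4,fy=3.3,interpolation=2)[:,:800])
```

```text
(no output)
```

View pics/s3.png

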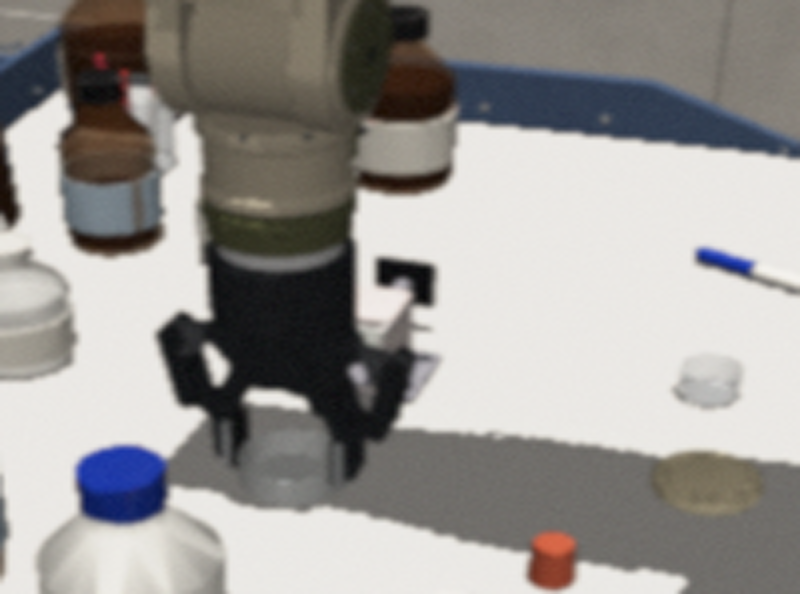

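The dish (285,465 in the crop) is held level just above the worktop, in front of the spout. Next I slide it in.

Scaled: -0.015 m / 0.75 = -0.02, -0.012 m / 0.75 = -0.016.

creep_tool --pt "-0.016 0 0 0 0 0" --pt "-0.02 0 0 0 0 0" --pt "-0.02 0 0 0 0 0" --pt "-0.02 0 0 0 0 0" --pt "-0.0093 0 0 0 0 0" --pt "-0.0033 0 0 0 0 0" --pt "0 0 0 0 0 0" --pt "0 0 0.002 0 0 0" --pt "0 0 0.002 0 0 0" --pt "0 0 0 0 0 0" --pt "0 0 0 0 0 0"

```text
t: 8.08
ee_pos: [0.5561, 0.0099, 0.0786]
tcp_rot: [[-0.001, 1.0, -0.001], [1.0, 0.001, 0.0], [0.0, -0.001, -1.0]]
wrist_force: [-0.5, 0.1, 0.3]
opening: 0.647
gripper_force: 32.6
```

Scaled: -0.002 m / 0.75 = -0.0027, 0.001 m / 0.75 = 0.0013.

creep_tool --pt "-0.0027 0.0007 0 0 0 0" --pt "0 0 0.0013 0 0 0" --pt "0 0 0.0013 0 0 0" --pt "0 0 0 0 0 0" --pt "0 0 0 0 0 0"

```text
t: 8.5
ee_pos: [0.5571, 0.0073, 0.078]
tcp_rot: [[-0.0, 1.0, 0.001], [1.0, 0.0, -0.0], [-0.0, 0.001, -1.0]]
wrist_force: [-2.7, 0.3, 8.4]
opening: 0.649
gripper_force: 33.3
```

Scaled: -0.03 m / 0.75 = -0.04, -0.02 m / 0.75 = -0.0267.

creep_tool --pt "0 0 0 0 0 0" --pt "0 0 0 0 0 0" --pt "0 0 0 0 0 0" --pt "0 0 0 0 0 0" --pt "0 0 -0.0133 0 0 0" --pt "0 0 -0.0267 0 0 0" --pt "0 0 -0.04 0 0 0" --pt "0 0 -0.04 0 0 0" --pt "0 0 -0.04 0 0 0" --pt "0 0 -0.04 0 0 0" --finger_gap 0.82

```text
t: 9.33
ee_pos: [0.5565, 0.0073, 0.229]
tcp_rot: [[0.0, 1.0, 0.0], [1.0, -0.0, 0.0], [0.0, 0.0, -1.0]]
wrist_force: [0.3, -0.2, -0.9]
opening: 0.819
gripper_force: 0.0
```

creep_tool --pt "0.0333 0 -0.04 0 0 0" --pt "0.04 0 0 0 0 0" --pt "0.04 0 0 0 0 0" --pt "0.0267 0 0 0 0 0" --pt "0 0 0 0 0 0" --pt "0 0 0 0 0 0"

```text
t: 9.83
ee_pos: [0.5566, 0.1132, 0.2574]
tcp_rot: [[-0.002, 1.0, 0.0], [1.0, 0.002, -0.0], [-0.0, 0.0, -1.0]]
wrist_force: [-0.2, -0.2, 0.6]
opening: 0.82
gripper_force: 0.0
```

Run:
```python
from h import *
import pickle
s=status.observe();im=imaging.get_image('wrist')[:,:,::-1];pickle.dump(s,open('w4.pkl','wb'))
cv2.imwrite('pics/w4.png',im);cv2.imwrite('pics/z4.png',cv2.resize(cv2.convertScaleAbs(im[150:400,220:420],alpha=1.4),None,fx=2.4,fy=2.4,interpolation=2))
```

```text
(no output)
```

View pics/z4.png

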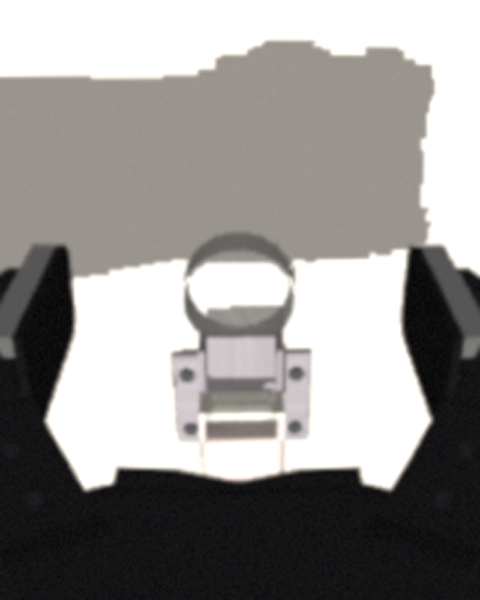

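The dish (240,285) stands upright and free in front of and below the spout end (245,336). I'll check the offsets.

Run:
```python
from h import *
import pickle
s=pickle.load(open('w4.pkl','rb'))
for k,u,v,z in(('L',184,285,.022),('R',295,285,.022),('T',238,233,.022),('T0',238,233,0),('spL',207,336,.045),('spR',284,336,.045),('f1',172,351,.006),('f2',311,349,.006),('f3',178,440,.006),('f4',311,438,.006)):
    print(k,hit('wrist',220+u/2.4,150+v/2.4,z,s)[:2].round(4))
```

```text
L [0.5314 0.0149]
R [0.5838 0.015 ]
T [0.5568 0.0425]
T0 [0.5569 0.0318]
spL [0.5429 0.0013]
spR [0.5777 0.0013]
f1 [ 0.5226 -0.0348]
f2 [ 0.5952 -0.0335]
f3 [ 0.5233 -0.0981]
f4 [ 0.5986 -0.0967]
```

Scaled: -0.035 m / 0.75 = -0.0467, -0.02 m / 0.75 = -0.0267.

creep_tool --pt "-0.0267 0.0004 0 0 0 0" --pt "-0.0467 0.0004 0 0 0 0" --pt "-0.0467 0.0004 0 0 0 0" --pt "-0.0467 0.0004 0 0 0 0" --pt "-0.0467 0.0004 0 0 0 0" --pt "-0.0467 0.0004 0 0 0 0" --pt "-0.0467 0.0004 0 0 0 0" --pt "-0.0467 0.0004 0 0 0 0" --pt "-0.044 0.0004 0 0 0 0" --pt "0 0 0 0 0 0" --finger_gap 0.0

```text
t: 10.72
ee_pos: [0.559, -0.1929, 0.2567]
tcp_rot: [[0.008, 1.0, 0.001], [1.0, -0.008, -0.003], [-0.003, 0.001, -1.0]]
wrist_force: [-0.3, 0.4, 0.1]
opening: 0.002
gripper_force: 0.0
```

creep_tool --pt "0 0 0.0267 0 0 0" --pt "0 0 0.0467 0 0 0" --pt "0 0 0.0467 0 0 0" --pt "0 0 0.0467 0 0 0" --pt "0 0 0.0267 0 0 0" --pt "0 0 0.0147 0 0 0" --pt "0 0 0 0 0 0" --pt "0 0 0 0 0 0"

```text
t: 11.38
ee_pos: [0.5595, -0.1863, 0.1012]
tcp_rot: [[0.001, 1.0, -0.0], [1.0, -0.001, 0.0], [0.0, -0.0, -1.0]]
wrist_force: [0.5, -0.2, 0.4]
opening: -0.003
gripper_force: 0.0
```

Run:
```python
from h import *
im=imaging.get_image('side')[:,:,::-1];cv2.imwrite('pics/s5.png',cv2.resize(im[130:250,260:400],None,fx=4,fy=4,interpolation=2))
```

```text
(no output)
```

View pics/s5.png

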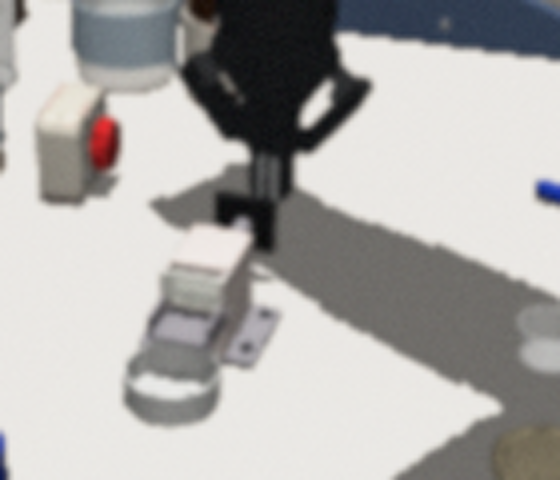

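The closed fingers (272,170) stand behind the plate (245,220), and the dish is under the spout. Now the push.

Scaled: 0.012 m / 0.75 = 0.016, 0.01 m / 0.75 = 0.0133.

creep_tool --pt "0.0133 0 0 0 0 0" --pt "0.016 0 0 0 0 0" --pt "0.0107 0 0 0 0 0" --pt "0.008 0 0 0 0 0" --pt "0.008 0 0 0 0 0" --pt "0.008 0 0 0 0 0"

```text
t: 11.93
ee_pos: [0.5597, -0.1381, 0.1019]
tcp_rot: [[0.0, 1.0, 0.0], [1.0, -0.0, -0.004], [-0.004, 0.0, -1.0]]
wrist_force: [-2.6, -6.3, 4.0]
opening: 0.001
gripper_force: 3.1
```

creep_tool --pt "0.008 0 0 0 0 0" --pt "0.008 0 0 0 0 0" --pt "0.0067 0 0 0 0 0" --pt "0.0053 0 0 0 0 0" --pt "0.0053 0 0 0 0 0" --pt "0.004 0 0 0 0 0"

```text
t: 12.43
ee_pos: [0.5593, -0.1113, 0.1019]
tcp_rot: [[0.001, 1.0, -0.001], [1.0, -0.001, -0.005], [-0.005, -0.001, -1.0]]
wrist_force: [-4.7, -9.5, 5.2]
opening: -0.001
gripper_force: 4.8
```

Scaled: 0.002 m / 0.75 = 0.0027.

creep_tool --pt "0.0027 0 0 0 0 0" --pt "0.0027 0 0 0 0 0" --pt "0 0 0 0 0 0"

```text
t: 12.68
ee_pos: [0.5593, -0.1106, 0.102]
tcp_rot: [[0.003, 1.0, -0.001], [1.0, -0.003, -0.013], [-0.013, -0.001, -1.0]]
wrist_force: [-6.1, -21.3, 3.2]
opening: 0.002
gripper_force: 10.6
```

creep_tool --pt "0.0027 0 0 0 0 0" --pt "0.0013 0 0 0 0 0" --pt "0 0 0 0 0 0"

```text
t: 12.93
ee_pos: [0.5594, -0.1102, 0.1022]
tcp_rot: [[0.006, 1.0, -0.001], [1.0, -0.006, -0.018], [-0.018, -0.001, -1.0]]
wrist_force: [-8.1, -30.7, 1.5]
opening: -0.001
gripper_force: 15.0
```

It is at the hard stop. I'll retract straight back, rise, and look.

Scaled: -0.035 m / 0.75 = -0.0467, -0.03 m / 0.75 = -0.04.

creep_tool --pt "-0.008 0 0 0 0 0" --pt "-0.016 0 0 0 0 0" --pt "-0.02 0 0 0 0 0" --pt "-0.02 0 0 0 0 0" --pt "-0.0267 0 0 0 0 0" --pt "-0.0267 0 0 0 0 0" --pt "0 0 -0.0267 0 0 0" --pt "0 0 -0.0467 0 0 0" --pt "0 0 -0.0467 0 0 0" --pt "0 0 -0.04 0 0 0" --pt "0 0 0 0 0 0" --pt "0 0 0 0 0 0"

```text
t: 13.93
ee_pos: [0.5608, -0.1912, 0.223]
tcp_rot: [[-0.0, 1.0, 0.004], [1.0, 0.0, -0.001], [-0.001, 0.004, -1.0]]
wrist_force: [-0.3, -0.2, -0.3]
opening: 0.002
gripper_force: 0.0
```

Run:
```python
from h import *
s=imaging.get_image('side')[:,:,::-1];t=imaging.get_image('top')[:,:,::-1]
f=lambda a:cv2.resize(a,(560,300),interpolation=2)
cv2.imwrite('pics/e6.png',np.vstack([f(s[150:240,270:438]),f(t[150:210,290:402])]))
```

```text
(no output)
```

View pics/e6.png

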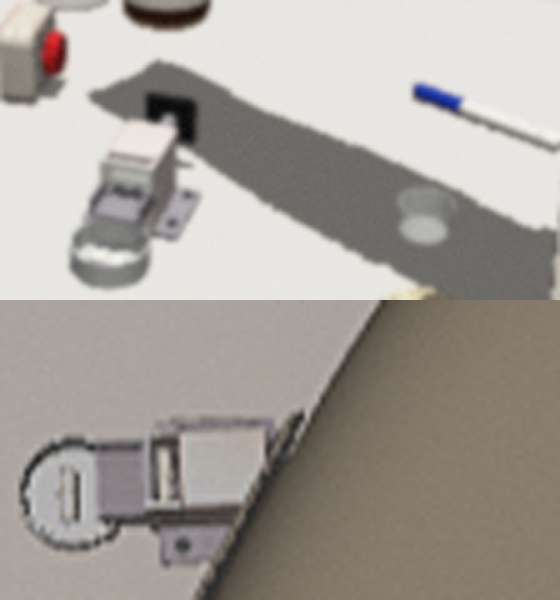

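The top crop shows one bar lying in the dish (68,493), with the second still in the magazine (165,470). In the side crop the plate (172,117) is back out, and the dish is upright under the spout.

```bash
python3 -c "
from bench import arm, imaging, status
print(arm.sign_off())"
```

```text
the job is handed in; nothing more can be done
None
```

The dish stands upright under the spout with one stir bar in it, the second bar is still in the magazine, the plunger has sprung back, and the job was handed in at about 14 s of the 48 s allowed.

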